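# Set the kettle with its thumbwheel and switch it on

## Task

Set the kettle for green tea: with a light fingertip roll the thumbwheel in its base until the red pointer lines up with the green tab, and then press the rocker beside it fully over to switch the kettle on. Go gently, for the wheel runs on a thin spindle that must never be pressed hard, and leave the kettle and the other tea things standing where they are.

Things in the scene. Friction and masses are not known exactly. Their poses are not given: they have to be found in the camera images.
- kettle_base: Black kettle base, fixed: round plate (dia 172) with a control deck 114 x 190 on its robot side, flat top 42 above the table, deck centre 155 from the origin on -x. Origin: table level under the plate's centre; x away from the deck, y along the scale. Thumbwheel at x -170 y 35, rocker at x -170 y -55, scale window at x -124. No part of it bears more than 20 N from a finger.
- wheel_slot (a point): Middle of the thumbwheel's slot (16 x 40 mm), at panel level. The grey ribbed wheel (radius 20, 12 wide, axle along base x) stands 4.5 to 9.5 mm out of the slot, differing from base to base, its crest right over this point. Its top rolled to base +y carries the pointer to +y, 0.75 mm per mm of rim (end stops 60 mm apart). Drag at the rim about 2.5 N; it stays where left; spindle rigid. Axes as the base.
- pointer_mark (a point): Red pointer, a cross bar 2.2 wide (along base y) and 20 long (along base x), top at its middle, 38.8 above the table under the flush clear window of the scale (80 x 22 mm). Moves along base y only as the wheel turns; starts on the -y part of the scale. Axes as the base.
- tab_mark (a point): Green preset tab, 5 mm wide along base y, lying just under the pointer behind the same window, so it cannot be touched; always on the +y side of the pointer at the start, 12 to 49 mm from it. Point on its middle line. Its y axis runs along the scale like the base's: the pointer is right when their y offset is zero.
- rocker_end (a point): Top of the raised robot-side end of the grey rocker paddle (26 wide along y, 40 long along base x, pivot in its middle, at panel level + 2.5 mm), 14.7 mm from the pivot on base -x; a green dot is near. Moves with the paddle: about 51 above the table when off, 46 when on. Press it straight down.
- rocker (a joint): Rocker angle in rad: 0 off (robot-side end up, as at the start), 0.36 fully on (that end down, against a hard stop). About 2 to 4 N at the end turns it; it stays where it is left.
- kettle: Brushed aluminium gooseneck kettle, loose, standing on the round plate, 0.9 kg. Origin: centre of its foot. Body dia 146 at the foot, 100 at the lid, 154 high with the knob; spout to its +y reaching 139, black handle to its -y reaching 124.
- caddy: Steel tea caddy with a latch on its robot side, loose, left side, 104 x 104 x 144 high. Origin: centre of its underside.
- cup1: White cup on the lowest tread (45 high) of the fixed clear acrylic stand on the right (254 x 130, treads 45, 95, 145). Loose, dia 72, 58 high. Origin: centre of its foot.
- cup2: Blue cup on the middle tread (95 high) of the acrylic stand. Loose, dia 72, 58 high. Origin: centre of its foot.
- cup3: White cup on the top tread (145 high) of the acrylic stand. Loose, dia 72, 58 high. Origin: centre of its foot.
- coaster: Round oak coaster lying on the table to the left or right, dia 100, 9 thick. Origin: centre of its underside.
- honey_jar: Amber honey jar with brass cap, loose, to the right or left, dia 68, 100 high. Origin: centre of its underside.

How it is judged:
By the outcome, as a careful person would: the job done as asked, in the order asked, and still so for the second after the job is handed in, with the robot touching nothing.
It also fails if it takes over 72 s, if anything falls off the work surface, if the arm or the gripper's body presses on something with over 40 N, if the wrist force passes 120 N, or if a joint passes its speed limit or range.

## Robot

A 6-joint arm with a two-finger parallel gripper is mounted at the origin on the work surface. World frame = base frame: x ahead of the robot, y to its left, z up, the work surface at z = 0. Lengths are in m, angles in rad, forces in N, time in s.
With the tool pointing down it reaches from about 0.375 to 0.975 m from the base axis. Payload 3.8 kg.
Tool frame: the origin (TCP) lies midway between the tips of the shut fingers; the grasp point (between the pads) lies 19 mm behind it; x points along the fingers, y is the direction in which the jaws open and shut, and the axes are right-handed (so a half turn about x gives the same grasp; the last joint's range is limited). The gripper opens to 88 mm and grips with 3 to 60 N. Pads are 18 mm wide; open, the fingers measure 123 mm over their backs; the gripper's body (75 mm by 187 mm) begins 45 mm behind the grasp point.
Start: joints at [-1.333, 0.264, 1.604, -0, 1.274, -0.037], TCP at [0.183, -0.65, 0.239] pointing down, gripper open.
Joint ranges: [-2.63, 2.63], [-0.94, 2.18], [0.31, 2.57], [-1.31, 4.45], [0, 2.66], [-2.55, 2.55]. Speed limits (rad/s): [2.57, 2.57, 3.14, 3.14, 3.14, 3.14].

## Interface

Orientations are given as a rotation vector (axis times angle).
In Python, from cell import manip, inverse_kinematics, cams, order gives the robot as it stands. Calls block until the motion is done:
- manip.move_pose(position, orientation): joint-space move of the TCP to a pose.
- manip.move_linear(position, rate=0.15, rot=None): straight line of the TCP; rot=None keeps the orientation; rate is the mean speed in m/s.
- manip.set_joints(angles): joint-space move.
- manip.set_gripper(opening, force=None): finger opening in m; force is the grip in N (None keeps the last); returns when the fingers have stopped.
- manip.dwell(seconds).
- inverse_kinematics(position, orientation): joint angles nearest the present ones, or None.
- manip.state(): the state.
- cams.capture(name): name is "side" or "top" or "wrist"; returns a dict with "image" (420x560x3 uint8, blue, green, red), "z_map" (420x560 float32, m along the optical axis (not along the pixel's ray), 0 where there is no reading), "intrinsics" (3x3 intrinsics, pixels), "k1" (the pictures are not rectified: a ray, as slopes to the right and down, at radius r is drawn at 1 + k1 r^2 times it, then the intrinsics apply), "position" and "orientation" of the camera in the world; the wrist camera has in their place "T_tool_cam" (4x4, takes a point from camera to tool coordinates, whose origin is the TCP and whose axes are the tool frame's). Camera axes: x right, y down, z forward; pixel columns grow to the right and rows downward; lengths in m; the calibration is good to about 2 mm. A picture is of the moment at which its call begins: read the wrist's pose just before it.
A pose or a line that the arm cannot do raises manip.IKError and nothing moves.
- order.close_job(): hands the job in, once; it reports no verdict.
The state is a dict: "clock": time; "joint_pos": joint angles; "joint_velocities": joint speeds; "tau": joint torques, N m; "tool_pos": TCP position; "tcp_rot": TCP orientation; "contact_force": force on the tool from outside, world axes, zero at the start; "moment": the same for the moment, N m; "gripper_width": finger opening in m.
Only numpy, scipy, OpenCV 4.12 (cv2) and the standard library are available. Lean on these libraries where they do the work, as an engineer would, in place of code of your own. Each camera call takes 0.05 s, during which the arm holds its last target. There are 200 camera calls.

## Working session

There is one attempt and no reset: what is moved stays moved. The work goes in short steps, each a Python script; the robot and the scene stay as the last script left them, time stands still between calls to the robot, and variables do not carry over. Pictures are saved under pics/ and viewed, about 8 in all and at most 12, crops included, and the job is handed in when it is done.

```bash
ls; mkdir -p pics
python3 - <<'E'
from cell import manip, cams
import cv2, numpy as np, pickle
s=manip.state(); print(s['clock'],s['contact_force'],s['gripper_width'],s['tcp_rot'])
for n in ('top','side'):
    c=cams.capture(n); pickle.dump(c,open(n+'.pkl','wb')); cv2.imwrite(f'pics/{n}0.png',c['image'])
    print(n,c['intrinsics'],c['k1'],c['position'],c['orientation'])
c=cams.capture('wrist'); print(c['T_tool_cam'],c['intrinsics'],c['k1'])
a=[cv2.imread(f'pics/{n}0.png') for n in('top','side')]
E
```

```text
pics
0.0 [ 0.54171079 -0.03527207  0.12163914] 0.08822678985087354 [ 2.07506592  0.28921478 -2.07553619]
top [[475.64695308   0.         281.90445781]
 [  0.         475.64695308 209.42883583]
 [  0.           0.           1.        ]] -0.13970638790023715 [0.39285001 0.01466341 1.20955598] [-2.16511685  2.12637659 -0.13196929]
side [[404.43617457   0.         276.77827204]
 [  0.         404.43617457 201.40928076]
 [  0.           0.           1.        ]] -0.006640160564781941 [-0.08450958  0.58492108  0.98859473] [-1.08758228  2.44289602 -0.97355536]
[[-1.12858555e-04 -3.14436918e-01  9.49278364e-01 -1.45381169e-01]
 [ 9.99999802e-01 -6.23662903e-04 -8.76919899e-05 -1.50625235e-03]
 [ 6.19603299e-04  9.49278166e-01  3.14436926e-01 -8.16671061e-02]
 [ 0.00000000e+00  0.00000000e+00  0.00000000e+00  1.00000000e+00]] [[319.81480239   0.         286.90390253]
 [  0.         319.81480239 213.69408881]
 [  0.           0.           1.        ]] 0.0010824642087756018
```

View pics/top0.png

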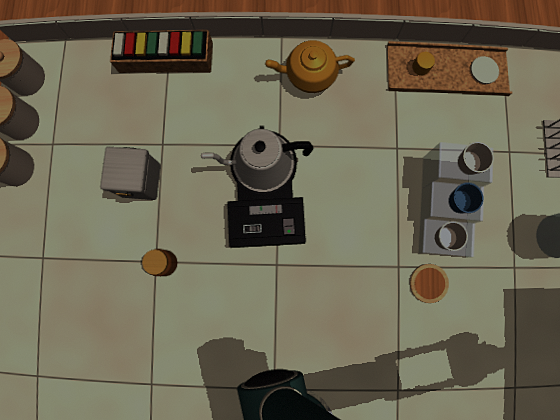

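```bash
cat > h.py <<'E'
import numpy as np, cv2
from scipy.spatial.transform import Rotation as R
def campose(c, st=None):
    if 'T_tool_cam' in c:
        Rt=R.from_rotvec(st['tcp_rot']).as_matrix(); T=np.asarray(c['T_tool_cam'])
        return Rt@T[:3,:3], Rt@T[:3,3]+np.asarray(st['tool_pos'])
    return R.from_rotvec(c['orientation']).as_matrix(), np.asarray(c['position'])
def cast(c, uv, z, st=None):
    """pixels -> world points on the plane of height z"""
    M,p=campose(c,st); K=np.asarray(c['intrinsics'])
    d=(np.atleast_2d(uv)-K[:2,2])/K[0,0]; s=d.copy()
    for _ in range(8): s=d/(1+c['k1']*(s**2).sum(1,keepdims=True))
    r=np.c_[s,np.ones(len(s))]@M.T
    return p+r*((z-p[2])/r[:,2])[:,None]
def proj(c, X, st=None):
    M,p=campose(c,st); K=np.asarray(c['intrinsics'])
    q=(np.atleast_2d(X)-p)@M; s=q[:,:2]/q[:,2:]
    return s*(1+c['k1']*(s**2).sum(1,keepdims=True))*K[0,0]+K[:2,2]
E
python3 - <<'E'
from h import *; import pickle
print(R.from_rotvec([2.07506592,0.28921478,-2.07553619]).as_matrix().round(3))
c=pickle.load(open('top.pkl','rb'))
P=cast(c,[[228,201],[302,198],[305,243],[230,247]],.042); print(P.round(3))
print([np.linalg.norm(P[i]-P[i-1]).round(3) for i in range(4)], P.mean(0))
for d in (P[0]-P[1],P[3]-P[2]): print('yaw',np.degrees(np.arctan2(-d[0],d[1])))
g=cv2.resize(c['image'][180:260,210:330],None,fx=6,fy=6,interpolation=cv2.INTER_CUBIC); cv2.imwrite('pics/topcrop.png',g)
E
```

```text
[[-0.001  0.271 -0.962]
 [ 0.002 -0.962 -0.271]
 [-1.    -0.002 -0.   ]]
[[ 0.57   0.165  0.042]
 [ 0.581 -0.019  0.042]
 [ 0.469 -0.028  0.042]
 [ 0.456  0.156  0.042]]
[np.float64(0.115), np.float64(0.184), np.float64(0.112), np.float64(0.185)] [0.51899879 0.06865817 0.042     ]
yaw 3.3147131163961174
yaw 4.128790227748269
```

View pics/topcrop.png

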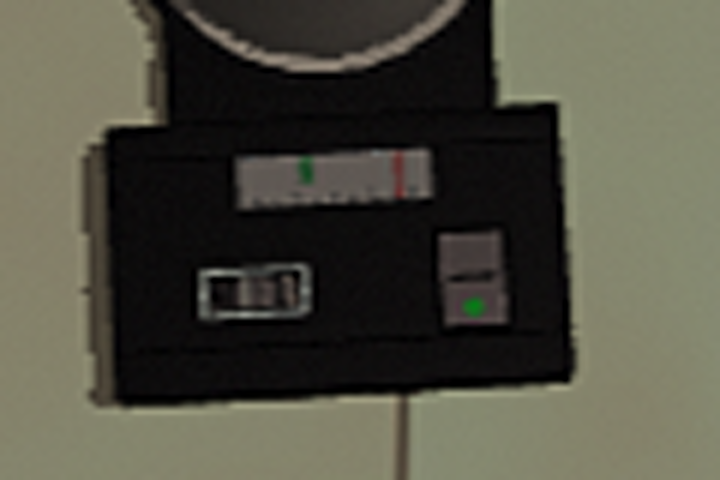

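```bash
cat >> h.py <<'E'
def rotv(yaw):
    c,s=np.cos(yaw),np.sin(yaw)
    return R.from_matrix(np.array([[0,s,-c],[0,-c,-s],[-1,0,0]])).as_rotvec()
E
python3 - <<'E'
from h import *; import pickle
from cell import manip, cams
c=pickle.load(open('top.pkl','rb'))
cr=lambda u,v:(210+(u+.5)/6-.5,180+(v+.5)/6-.5)
Q=cast(c,[cr(255,292),cr(335,178),cr(474,280)],.042); print(Q.round(4))
yaw=.065; b=lambda x,y:np.array([[np.cos(yaw),-np.sin(yaw)],[np.sin(yaw),np.cos(yaw)]])@[x,y]
o=np.mean([Q[0,:2]-b(-.170,.035),Q[2,:2]-b(-.170,-.055)],0); print('origin',o, 'wd',np.linalg.norm(Q[0]-Q[2]))
manip.set_gripper(0.0,10)
manip.move_pose([.14,-.48,.34],rotv(-1.3))
print(manip.state()['clock'])
p=o+b(-.170,-.010)
manip.move_pose([*p,.22],rotv(yaw)); manip.move_linear([*p,.10])
s=manip.state(); c=cams.capture('wrist'); pickle.dump((s,c),open('w1.pkl','wb')); cv2.imwrite('pics/w1.png',c['image'])
print(s['clock'],s['tool_pos'],s['tcp_rot'],s['contact_force'],s['gripper_width'])
E
```

```text
[[0.5032 0.1031 0.042 ]
 [0.5511 0.0713 0.042 ]
 [0.5098 0.0132 0.042 ]]
origin [0.67545701 0.07916845] wd 0.09019589015955257
2.85
6.1583 [0.5072973  0.05809606 0.1008382 ] [ 2.19019448  0.07099263 -2.18683313] [ 0.24644483  0.99725542 -0.01296039] 0.00024761827949702824
```

View pics/w1.png

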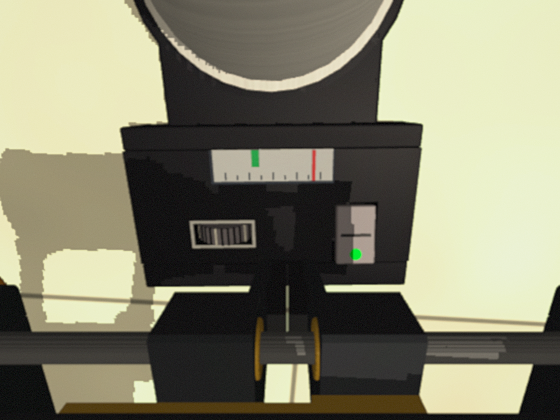

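```bash
cat >> h.py <<'E'
def marks(c,st,box=None):
    """world points of pointer centroid (z .0388) and tab (z .0383)"""
    M=c['image'].astype(int); B,G,Rd=M[...,0],M[...,1],M[...,2]
    out=[]
    for m in ((Rd-np.maximum(G,B)>60),(G-np.maximum(Rd,B)>50)):
        m=m.astype(np.uint8)
        if box is not None:
            z=np.zeros_like(m); x0,y0,x1,y1=box; z[y0:y1,x0:x1]=1; m*=z
        n,l,s,ct=cv2.connectedComponentsWithStats(m)
        out.append([(ct[i].round(2),s[i].tolist()) for i in range(1,n) if s[i,4]>15])
    return out
E
python3 - <<'E'
from h import *; import pickle
s,c=pickle.load(open('w1.pkl','rb'))
print(marks(c,s))
g=cv2.cvtColor(c['image'],cv2.COLOR_BGR2GRAY)
def quad(m,box):
    x0,y0,x1,y1=box; z=np.zeros_like(g); z[y0:y1,x0:x1]=m[y0:y1,x0:x1]
    k=max(cv2.findContours(z,cv2.RETR_EXTERNAL,cv2.CHAIN_APPROX_NONE)[0],key=cv2.contourArea); k=cv2.convexHull(k)
    return cv2.approxPolyDP(k,.05*cv2.arcLength(k,True),True)[:,0]
light=(g>70).astype(np.uint8)
for n,box,z in(('win',(200,140,345,192),.042),('slot',(180,212,265,256),.042),('rock',(328,198,384,270),.045)):
    q=quad(light,box); P=cast(c,q.astype(float),z,s); print(n,q.tolist(),P[:,:2].round(4).tolist(),P.mean(0).round(4),[np.linalg.norm(P[i]-P[i-1]).round(4) for i in range(len(P))])
    # depth
    u=q.mean(0).astype(int); zc=c['z_map'][u[1]-5:u[1]+6,u[0]-10:u[0]+11]
    M,p=campose(c,s); K=c['intrinsics']; vv,uu=np.mgrid[u[1]-5:u[1]+6,u[0]-10:u[0]+11]
    H=(np.stack([(uu-K[0,2])/K[0,0]*zc,(vv-K[1,2])/K[0,0]*zc,zc],-1)@M.T+p)[...,2]; print(' height med/max',np.median(H),np.percentile(H,95))
E
```

```text
[[(array([313.35, 164.28]), [312, 150, 4, 31, 111])], [(array([254.81, 157.88]), [251, 150, 8, 17, 123]), (array([355.47, 253.68]), [350, 248, 12, 12, 117])]]
win [[334, 150], [332, 181], [213, 181], [212, 149]] [[0.5651, 0.0335], [0.5452, 0.0326], [0.5402, 0.1099], [0.5608, 0.1103]] [0.5528 0.0716 0.042 ] [np.float64(0.077), np.float64(0.0199), np.float64(0.0774), np.float64(0.0206)]
 height med/max 0.04134955246484054 0.04256214593361102
slot [[254, 220], [255, 247], [192, 247], [189, 221]] [[0.5151, 0.0824], [0.4952, 0.0811], [0.4924, 0.1248], [0.5115, 0.1263]] [0.5035 0.1036 0.042 ] [np.float64(0.0441), np.float64(0.0199), np.float64(0.0439), np.float64(0.0192)]
 height med/max 0.04620994281150573 0.04734201141137909
rock [[375, 206], [374, 261], [337, 262], [337, 208]] [[0.531, 0.003], [0.4912, -0.0023], [0.4888, 0.0234], [0.528, 0.0278]] [0.5098 0.013  0.045 ] [np.float64(0.025), np.float64(0.0401), np.float64(0.0258), np.float64(0.0395)]
 height med/max 0.047893227515803743 0.04908025134475187
```

```bash
cat >> h.py <<'E'
YAW=.066
BX=np.array([np.cos(YAW),np.sin(YAW),0]); BY=np.array([-np.sin(YAW),np.cos(YAW),0])
W=np.array([.5035,.1036,0.])   # wheel slot middle
def at(dx,dy,z): return W+BX*dx+BY*dy+[0,0,z]
def offs(c,st):
    r,g=marks(c,st); r=[m for m in r if m[1][3]>1.5*m[1][2]]
    g=[m for m in g if m[1][3]>1.3*m[1][2]] or g
    P=cast(c,[r[0][0]],.0388,st)[0]; T=cast(c,[g[0][0]],.0383,st)[0]
    return (P-W)@BX,(P-W)@BY,(T-W)@BY,(T-P)@BY, len(r),len(g)
E
python3 - <<'E'
from h import *; import pickle
from cell import manip, cams
s,c=pickle.load(open('w1.pkl','rb')); print('offs',np.round(offs(c,s),4))
d=-.013
manip.move_pose(at(0,d,.075),rotv(YAW)); manip.move_linear(at(0,d,.054),rate=.05); manip.dwell(.3)
s=manip.state(); f0=s['contact_force']; print(s['clock'],s['tool_pos'],f0)
z=.054
while z>.046:
    z-=.0005; manip.move_linear(at(0,d,z),rate=.01); manip.dwell(.05)
    s=manip.state(); f=s['contact_force']-f0; print(round(z,4),round(s['clock'],2),s['tool_pos'][2].round(5),f.round(2))
    if f[2]>1.5: break
s=manip.state(); c=cams.capture('wrist'); pickle.dump((s,c,f0,z),open('w2.pkl','wb')); cv2.imwrite('pics/w2.png',c['image'])
print(marks(c,s));
E
```

```text
offs [ 0.0473 -0.0615 -0.0235  0.038   1.      1.    ]
7.3583 [0.50459897 0.09066639 0.05427572] [ 0.95962338  0.39244525 -0.63564617]
0.0535 7.66 0.05351 [-0.42  0.17  1.06]
0.053 7.96 0.05296 [-1.44 -0.17  0.62]
0.0525 8.26 0.05249 [-1.31 -0.49  0.35]
0.052 8.56 0.05198 [-1.19  0.27  1.11]
0.0515 8.86 0.05147 [-1.02  0.06 -0.16]
0.051 9.16 0.05097 [-1.85 -0.23  0.3 ]
0.0505 9.46 0.05045 [-1.6  -0.78 -0.02]
0.05 9.76 0.04996 [-1.18 -0.98  0.49]
0.0495 10.06 0.04946 [-1.59 -0.09  0.95]
0.049 10.36 0.04896 [-1.04 -0.04  1.16]
0.0485 10.66 0.04848 [-1.06 -0.59  1.25]
0.048 10.96 0.04797 [-1.06  0.94  1.04]
0.0475 11.26 0.04759 [0.1  0.12 1.88]
[[(array([388.01, 181.5 ]), [384, 162, 9, 40, 201])], [(array([310. , 172.5]), [306, 162, 9, 22, 198]), (array([440. , 297.5]), [432, 290, 17, 16, 203])]]
```

```bash
cat >> h.py <<'E'
def force(m,n=8):
    F=[]
    for _ in range(n): m.dwell(.02); F.append(m.state()['contact_force'])
    return np.mean(F,0)
E
python3 - <<'E'
from h import *; import pickle
from cell import manip, cams
s,c,f0,z=pickle.load(open('w2.pkl','rb')); f0=f0+[-1.2,0,.6]; d=-.013
print('offs',np.round(offs(c,s),4)); f=force(manip)-f0; print(f.round(2))
while f[2]<4.5 and z>.0455:
    z-=.0002; manip.move_linear(at(0,d,z),rate=.01); f=force(manip)-f0
    s=manip.state(); print(round(z,5),round(s['clock'],2),s['tool_pos'][2].round(5),f.round(2))
s=manip.state(); c=cams.capture('wrist'); o=offs(c,s); print('before',np.round(o,4))
for d in (-.011,-.009,-.007):
    manip.move_linear(at(0,d,z),rate=.02); f=force(manip,4)-f0; print(d,manip.state()['tool_pos'][2].round(5),f.round(2), f@BY)
s=manip.state(); c=cams.capture('wrist'); print('after',np.round(offs(c,s),4)); cv2.imwrite('pics/w3.png',c['image'])
pickle.dump((s,c,f0,z),open('w3.pkl','wb')); print(s['clock'])
E
```

```text
offs [ 0.047  -0.0612 -0.0228  0.0384  1.      1.    ]
[-0.05 -0.11  0.85]
0.0473 11.82 0.04743 [-0.35 -0.35  2.69]
0.0471 12.21 0.0473 [-1.21 -0.49  4.69]
before [ 0.047  -0.0612 -0.0228  0.0384  1.      1.    ]
-0.011 0.04744 [-0.86 -2.45  6.71] -2.38438454983632
-0.009 0.04755 [-1.11 -2.78  7.66] -2.7022521683851526
-0.007 0.04762 [-1.58 -2.25  7.59] -2.1419379457582353
after [ 0.0469 -0.0572 -0.0227  0.0345  1.      1.    ]
13.2083
```

View pics/w3.png

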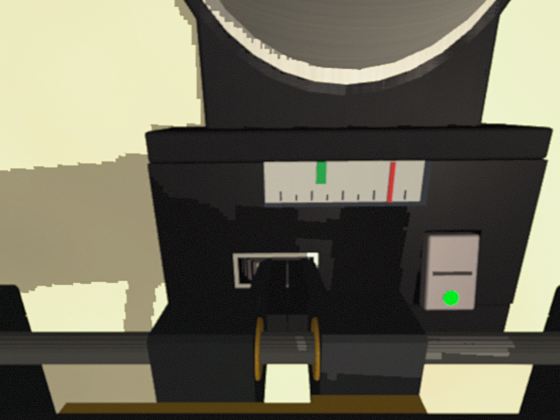

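```bash
cat >> h.py <<'E'
def roll(m,d0,d1,z,f0,step=.002,N=5.5,rate=.02):
    """roll the rim from d0 to d1, trimming height to keep the normal force near N"""
    mx=0
    for d in np.linspace(d0,d1,int(np.ceil(abs(d1-d0)/step))+1)[1:]:
        m.move_linear(at(0,d,z),rate=rate); f=force(m,3)-f0; mx=max(mx,f[2])
        print('%.4f z %.5f N %.2f T %.2f'%(d,z,f[2],f@BY))
        if f[2]>14: print('hard'); m.move_linear(at(0,d,z+.003),rate=.02); break
        z+=np.clip((f[2]-N)*.00007,-.0003,.0005)
    return z,d
E
python3 - <<'E'
from h import *; import pickle
from cell import manip, cams
s,c,f0,z=pickle.load(open('w3.pkl','rb'))
z,d=roll(manip,-.007,.013,z+.00015,f0)
s=manip.state(); c=cams.capture('wrist'); print('after',np.round(offs(c,s),4),s['clock'])
manip.move_linear(at(0,d,z+.006),rate=.05); print(force(manip,6)-f0)
manip.move_linear(at(0,-.013,z+.006),rate=.1)
s=manip.state(); c=cams.capture('wrist'); print('lifted',np.round(offs(c,s),4),s['clock'])
pickle.dump((s,c,f0,z),open('w4.pkl','wb'))
E
```

```text
-0.0050 z 0.04725 N 7.01 T -2.55
-0.0030 z 0.04736 N 5.92 T -2.62
-0.0010 z 0.04739 N 6.17 T -3.15
0.0010 z 0.04743 N 6.35 T -2.03
0.0030 z 0.04749 N 5.30 T -3.03
0.0050 z 0.04748 N 5.93 T -2.45
0.0070 z 0.04751 N 5.46 T -2.53
0.0090 z 0.04750 N 3.97 T -2.51
0.0110 z 0.04740 N 2.05 T -0.70
0.0130 z 0.04716 N 0.56 T 0.31
after [ 0.0469 -0.046  -0.0222  0.0237  1.      1.    ] 16.2583
[ 0.26971758 -0.43056272  0.34378732]
lifted [ 0.047  -0.0462 -0.0228  0.0234  1.      1.    ] 17.0833
```

```bash
cat >> h.py <<'E'
def touch(m,d,f0,z=.0478,N=4.5):
    m.move_linear(at(0,d,z),rate=.03); f=force(m,5)-f0
    while f[2]<N and z>.0466:
        z-=.0002; m.move_linear(at(0,d,z),rate=.01); f=force(m,5)-f0
    print('touch z %.5f N %.2f'%(z,f[2])); return z
E
python3 - <<'E'
from h import *; import pickle
from cell import manip, cams
s,c,f0,z=pickle.load(open('w4.pkl','rb')); f0=f0+[0,0,.2]
z=touch(manip,-.013,f0); z,d=roll(manip,-.013,.007,z+.0001,f0)
s=manip.state(); c=cams.capture('wrist'); print('after',np.round(offs(c,s),4),s['clock'])
manip.move_linear(at(0,d,z+.005),rate=.05); manip.move_linear(at(0,-.010,z+.005),rate=.1)
s=manip.state(); c=cams.capture('wrist'); o=offs(c,s); print('lifted',np.round(o,4),s['clock'])
z=touch(manip,-.010,f0)
d1=min(-.010+(o[3]-.002)/.73,.007); z,d=roll(manip,-.010,d1,z+.0001,f0)
s=manip.state(); c=cams.capture('wrist'); print('after',np.round(offs(c,s),4),s['clock'])
pickle.dump((s,c,f0,z,d),open('w5.pkl','wb')); cv2.imwrite('pics/w5.png',c['image'])
E
```

```text
touch z 0.04700 N 5.21
-0.0110 z 0.04710 N 6.12 T -2.06
-0.0090 z 0.04714 N 7.04 T -2.99
-0.0070 z 0.04725 N 6.32 T -2.80
-0.0050 z 0.04731 N 6.42 T -2.35
-0.0030 z 0.04737 N 5.99 T -2.59
-0.0010 z 0.04741 N 5.15 T -2.34
0.0010 z 0.04738 N 5.93 T -2.70
0.0030 z 0.04741 N 5.57 T -2.84
0.0050 z 0.04742 N 5.54 T -2.96
0.0070 z 0.04742 N 5.44 T -2.61
after [ 0.0466 -0.032  -0.0223  0.0096  1.      1.    ] 21.8667
lifted [ 0.0467 -0.0321 -0.0227  0.0094  1.      1.    ] 22.4833
touch z 0.04720 N 5.66
-0.0083 z 0.04730 N 5.00 T -1.12
-0.0066 z 0.04727 N 5.57 T -2.13
-0.0050 z 0.04727 N 5.79 T -2.39
-0.0033 z 0.04729 N 6.27 T -2.63
-0.0016 z 0.04734 N 5.47 T -2.52
0.0001 z 0.04734 N 5.57 T -2.19
after [ 0.0466 -0.0254 -0.022   0.0034  1.      1.    ] 25.7167
```

Run:
```python
from h import *; import pickle
from cell import manip, cams
s,c,f0,z,d=pickle.load(open('w5.pkl','rb'))
z,d=roll(manip,d,d+.0042,z,f0)
manip.move_linear(at(0,d,z+.005),rate=.05); manip.move_linear(at(0,-.022,z+.005),rate=.1); manip.dwell(.2)
s=manip.state(); c=cams.capture('wrist'); pickle.dump((s,c,f0,z,d),open('w6.pkl','wb')); print(s['clock'],marks(c,s))
x=c['image'][150:215,230:330]; cv2.imwrite('pics/w6.png',cv2.resize(x,None,fx=7,fy=7,interpolation=cv2.INTER_NEAREST))
I=c['image'].astype(int)
for v in (166,170,174,178): print(v,[tuple(I[v,u]) for u in range(272,300)] if v==170 else '')
```

```text
0.0015 z 0.04735 N 5.26 T -2.75
0.0029 z 0.04733 N 4.84 T -2.72
0.0043 z 0.04728 N 5.83 T -2.51
27.5333 [[(array([291.49, 180.12]), [290, 161, 4, 39, 155])], [(array([295.94, 170.34]), [294, 160, 4, 22, 65]), (array([419.52, 292.31]), [412, 285, 16, 15, 191])]]
166 
170 [(np.int64(168), np.int64(186), np.int64(192)), (np.int64(167), np.int64(185), np.int64(191)), (np.int64(167), np.int64(186), np.int64(191)), (np.int64(169), np.int64(186), np.int64(192)), (np.int64(168), np.int64(184), np.int64(191)), (np.int64(169), np.int64(185), np.int64(191)), (np.int64(168), np.int64(185), np.int64(194)), (np.int64(167), np.int64(185), np.int64(192)), (np.int64(168), np.int64(184), np.int64(191)), (np.int64(168), np.int64(185), np.int64(192)), (np.int64(169), np.int64(185), np.int64(192)), (np.int64(168), np.int64(185), np.int64(194)), (np.int64(167), np.int64(186), np.int64(190)), (np.int64(168), np.int64(184), np.int64(193)), (np.int64(168), np.int64(184), np.int64(189)), (np.int64(143), np.int64(181), np.int64(154)), (np.int64(105), np.int64(168), np.int64(105)), (np.int64(71), np.int64(129), np.int64(138)), (np.int64(59), np.int64(80), np.int64(189)), (np.int64(58), np.int64(56), np.int64(207)), (np.int64(62), np.int64(67), np.int64(205)), (np.int64(65), np.int64(104), np.int64(171)), (np.int64(74), np.int64(148), np.int64(108)), (np.int64(72), np.int64(163), np.int64(48)), (np.int64(80), np.int64(166), np.int64(52)), (np.int64(112), np.int64(170), np.int64(111)), (np.int64(152), np.int64(182), np.int64(169)), (np.int64(165), np.int64(184), np.int64(189))]
174 
178
```

View pics/w6.png

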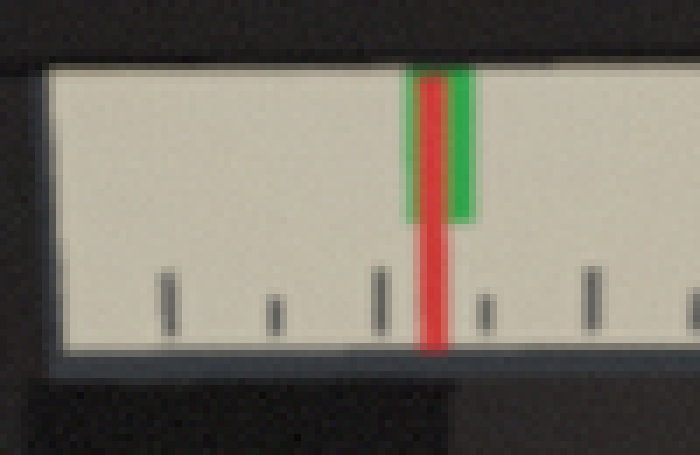

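```bash
cat >> h.py <<'E'
def err(c):
    """pointer minus tab along base y, mm (image left = +y), from half-level crossings averaged over rows on the tab"""
    I=c['image'].astype(float); m=marks(c,None)[0][0]; u0=int(m[0][0]); v0=m[1][1]; E=[]
    for v in range(v0+5,v0+17):
        w=slice(u0-16,u0+17); B,G=I[v,w,0],I[v,w,1]
        def cross(a,h):
            i=np.where(a<h)[0]; l,r=i[0],i[-1]
            return l-(h-a[l])/(a[l-1]-a[l]), r+(h-a[r])/(a[r+1]-a[r])
        t=cross(B,120); p=cross(G,110); E.append([sum(t)/2-sum(p)/2,t[1]-t[0]])
    e,wd=np.median(E,0); return e*5/wd, wd
E
python3 - <<'E'
from h import *; import pickle
from cell import manip, cams
s,c,f0,z,d=pickle.load(open('w6.pkl','rb')); E=err(c)[0]; print('err mm, tab width px',err(c))
z=touch(manip,.002,f0); e0=err(cams.capture('wrist'))[0]; print('contact',e0); d=.002
for k in range(7):
    d-=.0004; manip.move_linear(at(0,d,z),rate=.01); f=force(manip,4)-f0; e=err(cams.capture('wrist'))[0]
    print(round(d,4),f.round(2),round(e,3))
    if E+(e-e0)<.08: break
manip.move_linear(at(0,d,z+.005),rate=.05); manip.move_linear(at(0,-.022,z+.005),rate=.1); manip.dwell(.2)
s=manip.state(); c=cams.capture('wrist'); pickle.dump((s,c,f0,z,d),open('w7.pkl','wb')); print(s['clock'],err(c))
x=c['image'][150:215,230:330]; cv2.imwrite('pics/w7.png',cv2.resize(x,None,fx=7,fy=7,interpolation=cv2.INTER_NEAREST))
E
```

```text
err mm, tab width px (np.float64(0.5950525287588977), np.float64(9.589445438282647))
touch z 0.04740 N 4.83
contact 0.13341028805251476
0.0016 [-1.62  1.62  5.18] 0.02
0.0012 [-1.19  1.8   4.86] -0.198
0.0008 [-1.2   2.08  5.26] -0.452
31.275 (np.float64(-0.09774010826475446), np.float64(9.26639566395664))
```

View pics/w7.png

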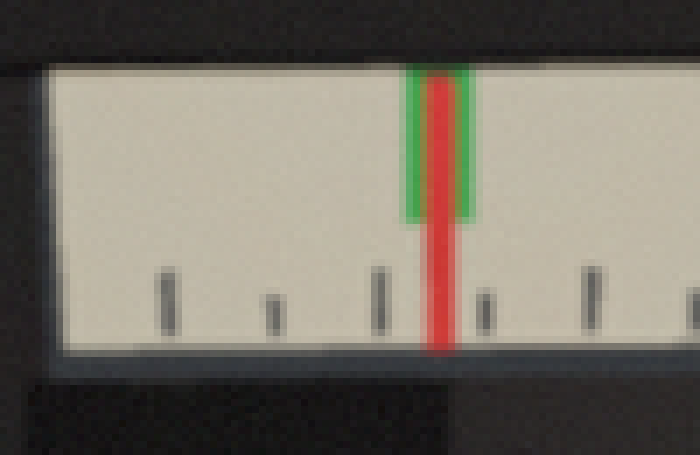

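Run:
```python
from h import *; import pickle
from cell import manip, cams
s,c,f0,z,d=pickle.load(open('w7.pkl','rb'))
X,Y=-.020,-.0905
manip.move_linear(at(0,-.022,.065),rate=.08); manip.move_linear(at(X,Y,.065),rate=.12); manip.move_linear(at(X,Y,.056),rate=.05)
manip.dwell(.1); f1=force(manip,8); print(f1-f0,manip.state()['clock'])
z=.056
while z>.0445:
    z-=.0005; manip.move_linear(at(X,Y,z),rate=.01); f=force(manip,3)-f1; s=manip.state()
    print(round(z,4),s['tool_pos'][2].round(4),f.round(2))
    if f[2]>9: break
print(s['clock'])
c=cams.capture('wrist'); manip.move_linear(at(X,Y,z+.03),rate=.1)
manip.move_linear(at(X,-.022,.09),rate=.15); manip.dwell(.2)
s=manip.state(); c=cams.capture('wrist'); pickle.dump((s,c,f0),open('w8.pkl','wb')); cv2.imwrite('pics/w8.png',c['image']); print(s['clock'],err(c))
# rocker heights from depth along its length
M,p=campose(c,s); K=c['intrinsics']
for t in (-.017,-.0147,-.010,-.005,.005,.010,.0147):
    u,v=proj(c,at(t,-.090,.047),s)[0].round().astype(int); zc=np.median(c['z_map'][v-1:v+2,u-4:u+5])
    print(t,(u,v),round((M@(np.array([(u-K[0,2])/K[0,0],(v-K[1,2])/K[0,0],1])*zc)+p)[2],4))
```

```text
[-0.21736353 -0.37787654 -0.2218839 ] 32.9417
0.0555 0.0556 [ 0.63 -0.16 -0.09]
0.055 0.055 [ 0.82  0.19 -0.13]
0.0545 0.0545 [0.84 0.06 0.61]
0.054 0.054 [0.67 0.1  0.31]
0.0535 0.0535 [ 0.86 -0.04 -0.18]
0.053 0.053 [0.26 0.19 0.61]
0.0525 0.0525 [ 0.35 -0.45  0.25]
0.052 0.0521 [-0.4  -0.28  1.39]
0.0515 0.0515 [-1.19 -0.85  1.72]
0.051 0.0509 [-1.36 -0.2   1.92]
0.0505 0.0504 [-0.49 -0.39  1.29]
0.05 0.05 [-0.22  0.49  1.57]
0.0495 0.0495 [-0.69 -0.74  1.55]
0.049 0.0489 [-1.19 -0.21  1.8 ]
0.0485 0.0485 [-2.   -0.14  2.67]
0.048 0.0479 [-2.09 -0.4   3.18]
0.0475 0.0475 [-1.72  0.22  3.76]
0.047 0.0469 [-2.06 -0.59  3.32]
0.0465 0.0465 [-2.46 -0.55  4.07]
0.046 0.0464 [-4.11  0.16  6.64]
0.0455 0.0463 [-5.38 -0.65 10.35]
39.2417
40.5583 (np.float64(-0.07197987110589986), np.float64(7.803266650789872))
-0.017 (np.int64(395), np.int64(237)) 0.0443
-0.0147 (np.int64(396), np.int64(234)) 0.0454
-0.01 (np.int64(396), np.int64(227)) 0.0463
-0.005 (np.int64(397), np.int64(219)) 0.047
0.005 (np.int64(399), np.int64(204)) 0.0489
0.01 (np.int64(400), np.int64(196)) 0.0497
0.0147 (np.int64(401), np.int64(188)) 0.051
```

View pics/w8.png

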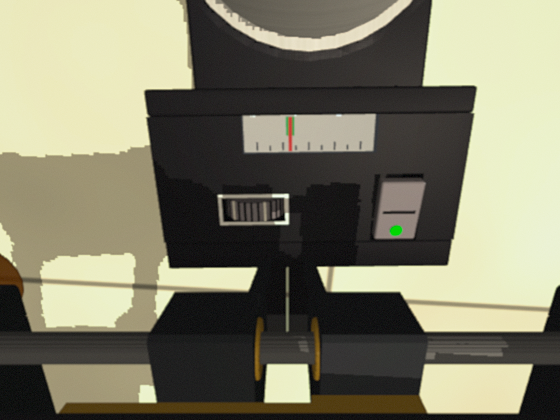

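Run:
```python
from h import *
from cell import manip, order
manip.move_linear(at(-.02,-.022,.16),rate=.15); manip.dwell(.3)
print(manip.state()['clock'],force(manip,4)); order.close_job()
```

```text
41.525 [-0.08753085  0.20063755 -0.13875245]
the job is handed in; nothing more can be done
```

I set the pointer to the green tab, switched the kettle on and handed the job in at about 42 s of the 72 s allowed.

- **Wheel:** I rolled it with the shut fingertips in three strokes to +y and a short roll back, at about 5–6 N normal force. The highest reading was about 7.7 N, well under the 20 N limit.
- **Pointer:** The last wrist picture, taken after the rocker was pressed, shows it within about 0.1 mm of the tab's middle. From off to one side the two appeared about 0.5 mm apart because the tab lies lower. I therefore judged it with the camera straight over the tab.
- **Rocker:** I pressed it straight down until it stalled against its stop, with the fingertip at 46.3 mm height and about 10 N. The depth picture then showed the robot-side end at 45.4 mm and the far end at 51.0 mm, which matches fully on.
- **Other things:** The gripper only came near the control deck, and I felt no unexpected contact. I did not take a final overall picture of the kettle, cups and other tea things. The arm ended clear above the deck with no force on it.

One early slip: the first long stroke ran off the edge of the fingertip near its end. That cost a little travel, which the next stroke made up.

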